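# Square a stock carton into the corner of the bench guide

## Robot

A 7-joint arm with a two-finger parallel gripper is mounted at the origin on the work surface. World frame = base frame: x ahead of the robot, y to its left, z up, the work surface at z = 0. Lengths are in m, angles in rad, forces in N, time in s.
With the tool pointing down it reaches from about 0.4 to 0.875 m from the base axis. Payload 19.3 kg.
Tool frame: the origin (TCP) lies on the centre line of the jaws, within the pads' length; the fingertips stand 19 mm ahead of it and the grasp point (between the pads) is the TCP; z points along the fingers, y is the line along which they close (so a half turn about z gives the same grasp; the last joint's range is limited). The gripper opens to 85 mm and grips with 20 to 120 N. Pads are 22 mm wide; open, the fingers measure 114 mm over their backs; the gripper's body (76 mm by 85 mm) begins 54 mm behind the grasp point. The pads swing forward as they close: fully open they stand 13 mm farther back than shut.
Start: joints at [1.072, 0.521, -0.036, 1.599, 0.021, 1.021, -0.113], TCP at [0.26, -0.568, 0.226] pointing down, gripper open.
Joint ranges: [-2.91, 2.91], [-0.3, 2.13], [-1.5, 1.42], [0.17, 2.43], [-1.26, 4.41], [0.16, 1.93], [-2.52, 2.52]. Speed limits (rad/s): [1.89, 1.89, 2.39, 2.39, 3.01, 3.01, 3.01].

## Interface

Orientations are given as [roll, pitch, yaw] about the fixed x, y, z axes, in that order (R = Rz(yaw) Ry(pitch) Rx(roll)).
In Python, from station import telemetry, optics, robot gives the robot as it stands.
- The arm moves only by the shell command python3 -m inch 'ROWS' [FORCE]. ROWS is JSON, a list that holds one entry, the list of rows, each a list of 7 numbers: the shift along the tool's x, y, z in m, then the turn, a rotation vector about the tool's x, y, z in rad, then the opening in per cent of the stroke, from 0 (shut) to 100 (fully open). In form: [[[dx, dy, dz, rx, ry, rz, hand], ...]]. A call has 1 to 12 rows; each row is the pose to reach, as a shift and turn from the pose commanded when the call began, along the tool's axes at that moment; what a row does not reach only later rows make up. A row lasts 1/8 s, in which the tool goes at most 62.5 mm and 10.7 degrees, less where a joint would pass 70% of its speed; a pose out of reach is approached as far as the arm can. A call with a gripper value outside its range is refused whole. The fingers move at their own pace and stop on an object; FORCE is the grip in N (left out, the last holds). Time passes only in rows, so rows that repeat a pose let the fingers close. It gives the time, the measured TCP pose, the force, the opening and the grip force at its end, in the units of the state.
- telemetry.get_obs(): the state, without advancing time (a new reading comes with each control period).
- optics.get_image(name): name is "scene" or "top"; returns a dict with "frame" (384x512x3 uint8, red, green, blue), "fx", "fy", "cx", "cy" (pixels), "k1" (the pictures are not rectified: a ray, as slopes to the right and down, at radius r is drawn at 1 + k1 r^2 times it, then the intrinsics apply), "R" (3x3) and "t" (3): a world point X has camera coordinates R X + t. Camera axes: x right, y down, z forward; pixel columns grow to the right and rows downward; lengths in m; the calibration is good to about 2 mm. A picture is of the moment at which its call begins. There is no depth.
- robot.sign_off(): hands the job in; it is judged then, once.
The state is a dict: "clock": time; "joints": joint angles; "qd": joint speeds; "tau": joint torques, N m; "position": TCP position; "ee_rot": TCP orientation; "ft_force": force on the tool from outside, world axes, zero at the start; "torque": the same for the moment, N m; "grip_width": finger opening in m; "grip_force": force on a finger pad.
Only numpy, scipy, OpenCV 4.12 (cv2) and the standard library are available. Lean on these libraries where they do the work, as an engineer would, in place of code of your own. Each camera call takes 0.05 s, during which the arm holds its last target. There are 200 camera calls.

## Task

Push the long cardboard carton across the sorting bench into the corner of the timber guide, so that its long side lies flat against the long timber rail and its end is against the short timber end block, not against the small tin at the rail's other end. Only push it along the bench with the fingers: do not lift or tip it, and leave the short carton, the tins and all the other things where they are.

Things in the scene. Friction and masses are not known exactly. Their poses are not given: they have to be found in the camera images.
- long_carton: The carton to push: plain closed cardboard box with a paper tape strip along its top, 90 (own x) x 150 (own y) x 60 high mm, about 0.3 to 0.55 kg, slides on the bench. Origin at the centre of its underside; z up.
- long_carton_center (a point): Centre of the long carton, 30 mm above its underside.
- guide: Long timber rail screwed to the bench, 44 (x) x 660 (y) x 32 high mm. Origin at bench height at mid-length of the face that looks to the robot: this stop face is the plane x = 0 of the rail's frame, the timber lies at x = 0 to 44 mm, y runs along the face, z up. It stands at another place and yaw each time.
- end_block: Short timber end block screwed to the bench on the robot's side of the rail, at right angles to it: 110 (x) x 40 (y) x 40 high mm, its axes parallel to the rail's. Origin at the centre of its underside, 60 mm in front of the rail's stop face and 275 mm to one side of the rail's middle: at the rail's +y end or its -y end, which changes from start to start. Its face towards the rail's middle, 20 mm from its origin, is the stop.
- short_carton_center (a point): Bystander: centre (30 mm up) of the short cardboard carton, 50 (x) x 90 (y) x 60 high mm, standing beside the long one on the robot's side of the rail. Leave it.
- small_tin: Bystander: small food tin, 64 mm across, 62 high, standing at the end of the rail opposite to the end block, 60 mm in front of the stop face. Origin at the centre of its underside. Leave it.
- tape_roll: Bystander: roll of tape lying flat, 96 mm across, 48 high; origin at the centre of its underside. Leave it.
- tall_can: Bystander: food can, 74 mm across, 110 high, nearer the robot and to one side; origin at the centre of its underside. Leave it.
- marker: Bystander: black marker pen lying flat, 16 mm thick, about 136 long; origin under its middle. Leave it.
There are look-alikes about, which are no part of the job. What is shaped like the long_carton but orange or pink is not meant.

How it is judged:
At the end, for the whole second after the job is handed in: The long carton stands on the bench at rest; its long side is against the rail (middle of the carton no more than 4 mm further off than at contact, and within 2 degrees of parallel) and its end is within 4.5 mm of the end block's inner face; every other thing stands within 20 mm of where it was (x of long_carton_center in the frame of guide between -0.049 and 0 m and angle between the y axis of long_carton and the y axis of guide, either way round below 0.035 rad and y of long_carton_center in the frame of end_block between -0.0995 and 0.0995 m and y of long_carton_center in the frame of guide between -0.22 and 0.22 m and height (world z) of long_carton below 0.006 m and angle between long_carton's own z axis and vertical below 0.05 rad and linear speed of long_carton below 0.01 m/s and distance of each of short_carton_center, small_tin, tape_roll, tall_can, marker from where it was at the start of the episode below 0.02 m); the robot touches nothing.
It fails at once if the long carton is lifted off the bench or tipped (height (world z) of long_carton above 0.012 m or angle between long_carton's own z axis and vertical above 0.15 rad).
It fails at once if the short carton is shifted or lifted (distance of short_carton_center from where it was at the start of the episode above 0.02 m).
It fails at once if another of the bystanders is shifted, lifted or knocked over (distance of any of small_tin, tape_roll, tall_can, marker from where it was at the start of the episode above 0.02 m or angle between any of small_tin, tape_roll, tall_can's own z axis and vertical above 0.25 rad).
It also fails if it takes over 58 s, if anything falls off the work surface, if the arm or the gripper's body presses on something with over 40 N, if the wrist force passes 120 N, or if a joint passes its speed limit or range.

## Working session

There is one attempt and no reset: what is moved stays moved. The work goes in short steps, Python scripts to look and compute and a shell command to move; the robot and the scene stay as the last step left them, time stands still between calls to the robot, and variables do not carry over. Pictures are saved under pics/ and viewed, at most 10 in all, crops included, and the job is handed in when it is done.

```bash
mkdir -p pics
cat > h.py <<'E'
import numpy as np, cv2
from station import telemetry, optics, robot
def grab(n,save=None):
    im=optics.get_image(n)
    if save: cv2.imwrite('pics/'+save,im['frame'][:,:,::-1])
    return im
def ray(im,u,v):
    d=np.array([(u-im['cx'])/im['fx'],(v-im['cy'])/im['fy']]);s=d.copy()
    for _ in range(30): s=d/(1+im['k1']*(s@s))
    R=np.array(im['R']);t=np.array(im['t'])
    return -R.T@t, R.T@np.array([s[0],s[1],1])
def pt(im,u,v,z):
    c,d=ray(im,u,v);return c+d*(z-c[2])/d[2]
def proj(im,X):
    p=np.array(im['R'])@np.array(X)+np.array(im['t']);s=p[:2]/p[2];s=s*(1+im['k1']*(s@s))
    return [im['fx']*s[0]+im['cx'],im['fy']*s[1]+im['cy']]
E
python3 - <<'E'
from h import *
for n in('scene','top'):
    im=grab(n,n+'0.png');print(n,im['k1'],im['fx'],-np.array(im['R']).T@np.array(im['t']))
print(telemetry.get_obs())
E
```

```text
scene -0.08568882759054434 494.40067944663883 [ 1.38291167 -0.71088024  1.07739677]
top -0.0996637510442115 359.6809232589815 [ 0.25903288 -0.01916952  1.12088822]
{'clock': 0.1, 'joints': array([ 1.07179451,  0.52193389, -0.03632613,  1.59995016,  0.02123682,
        1.02109209, -0.11280775]), 'qd': array([ 1.33131236e-03, -5.42732842e-04, -3.11751378e-05, -7.46487917e-04,
        9.94827381e-04, -9.01216526e-04, -4.84150453e-04]), 'tau': array([ 3.39208156e-03, -9.28495073e+01,  1.98434494e+00, -3.70531797e+01,
        1.81007793e-02,  5.46919749e-03,  1.89209067e-05]), 'position': array([ 0.25969628, -0.56815855,  0.2259964 ]), 'ee_rot': array([-3.14060013e+00,  1.01444081e-04,  4.28801249e-01]), 'ft_force': array([-0.31889674,  0.29452429, -0.16189889]), 'torque': array([ 0.03202029, -0.06693846,  0.01182787]), 'grip_force': 0.0, 'grip_width': 0.08510412496858234}
```

View pics/top0.png

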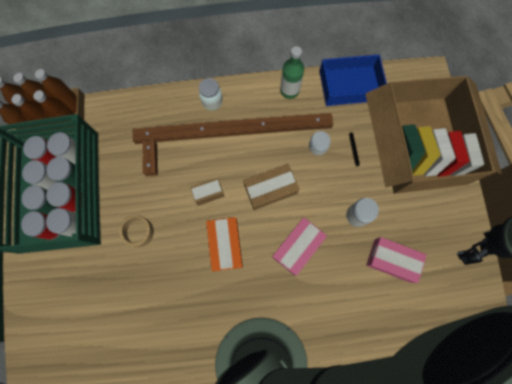

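View pics/scene0.png

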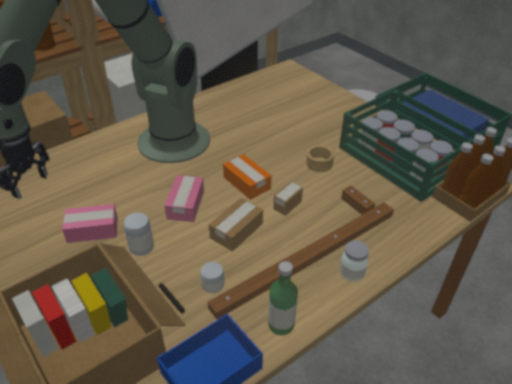

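The top view shows the rail from (135,135) to (332,121), with the end block at its left end (150,158) and the small tin at (319,142).

Candidates for the long carton, top view: brown box (271,187), short brown box (207,191), orange (224,244), pink (300,246), pink (397,259). I choose the long brown one at (271,187) and check it in a close crop.

Run:
```python
from h import *
im=grab('top');f=im['frame'][:,:,::-1]
c=cv2.resize(f[105:220,125:345],None,fx=3.6,fy=3.6,interpolation=cv2.INTER_CUBIC)
cv2.imwrite('pics/crop.png',c)
hsv=cv2.cvtColor(f,cv2.COLOR_BGR2HSV)
for p in [(271,175),(252,200),(271,187),(207,191),(230,128),(150,160),(235,170),(300,200)]:print(p,hsv[p[1],p[0]])
```

```text
(271, 175) [ 18 121 118]
(252, 200) [ 17 121 112]
(271, 187) [ 43  10 174]
(207, 191) [ 41  12 172]
(230, 128) [ 13 155  92]
(150, 160) [ 13 154  91]
(235, 170) [ 19  99 152]
(300, 200) [ 19  98 146]
```

View pics/crop.png

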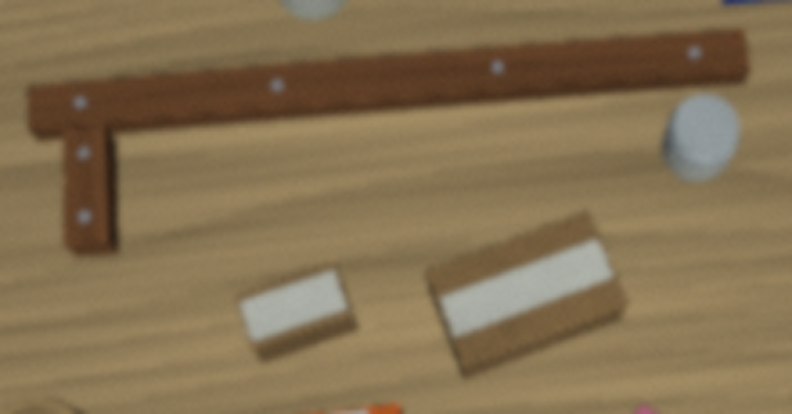

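The crop confirms it: plain brown cardboard with a pale tape strip, about 150x90, at top-view (271,187). The short carton lies left of it at (207,191). The end block is at the rail's left (+y) end.

```bash
cat >> h.py <<'E'
def line(P):
    c=P.mean(0);u,s,v=np.linalg.svd(P-c);r=np.abs((P-c)@v[1]);k=r<2*np.median(r)+1e-4
    c=P[k].mean(0);v=np.linalg.svd(P[k]-c)[2];return c,v[0]*np.sign(v[0][1]),len(P[k]),r[k].std()
def carton(im,lo,hi):   # white strip near pixel box -> centre, yaw of long axis
    f=im['frame'];hs=cv2.cvtColor(f,cv2.COLOR_RGB2HSV)
    m=((hs[...,1]<50)&(hs[...,2]>135)).astype(np.uint8);mm=np.zeros_like(m);mm[lo[1]:hi[1],lo[0]:hi[0]]=1;m*=mm
    cs=max(cv2.findContours(m,0,cv2.CHAIN_APPROX_NONE)[0],key=cv2.contourArea)
    P=np.array([pt(im,*p[0],.06)[:2] for p in cs])
    (c,(w,h),a)=cv2.minAreaRect((P*1000).astype(np.float32));b=cv2.boxPoints((c,(w,h),a))/1000
    e=[b[1]-b[0],b[2]-b[1]];e=max(e,key=np.linalg.norm);e=e*np.sign(e[1])
    return np.array(c)/1000,np.arctan2(-e[0],e[1]),(w,h)   # yaw: y axis = (-sin,cos)
E
python3 - <<'E'
from h import *
im=grab('top');f=im['frame']
hs=cv2.cvtColor(f,cv2.COLOR_RGB2HSV)
m=(hs[...,0]<16)&(hs[...,1]>130)&(hs[...,2]<110)
def runs(s,a,b,ax,z):
    P=[]
    for i in range(a,b):
        w=np.where(m[105:180,i] if ax==0 else m[i,125:175])[0]
        if len(w)<6: continue
        v=(105+(w[-1]+.5 if s>0 else w[0]-.5)) if ax==0 else (125+(w[-1]+.5 if s>0 else w[0]-.5))
        P.append(pt(im,*((i,v) if ax==0 else (v,i)),z)[:2])
    return np.array(P)
for nm,a in dict(front=(1,170,325,0,0),back=(-1,140,325,0,.032),binner=(1,146,170,1,0),bouter=(-1,148,170,1,.04)).items():
    c,d,n,s=line(runs(*a));print(nm,c,'dirdeg',np.degrees(np.arctan2(-d[0],d[1])),n,s)
w=np.where(m[105:180,300:])[1];print('rail ends px',300+w.max())
print('long',carton(im,(240,160),(300,212)));print('short',carton(im,(188,175),(228,205)))
for n,u,v,z in[('tin',319.5,134+8,.062),('tape',137,231,.048),('can',364,211,.11),('mk',355,149,.016)]:print(n,pt(im,u,v,z))
E
```

```text
front [ 0.72150974 -0.04467806] dirdeg -2.0608337227261644 154 0.0005166731963850776
back [ 7.59494557e-01 -2.19422669e-04] dirdeg -2.204043202679642 177 0.000512925081940718
binner [0.67375886 0.26599093] dirdeg 88.31462295014731 21 0.0005426294433537005
bouter [0.65775286 0.2984393 ] dirdeg 87.37223940841257 18 0.0002924163519716186
rail ends px 468
long (array([ 0.52302197, -0.0953065 ]), np.float32(0.24925989), (37.04191589355469, 145.29473876953125))
short (array([0.5309613 , 0.10276993]), np.float32(0.2112664), (36.81364440917969, 85.40757751464844))
tin [ 0.64003388 -0.26415475  0.062     ]
tape [0.43090878 0.32479968 0.048     ]
can [ 0.39991555 -0.34765671  0.11      ]
mk [ 0.61921894 -0.38713576  0.016     ]
```

```bash
cat >> h.py <<'E'
from scipy.spatial.transform import Rotation as Ro
def delta(p,yaw):   # shift+turn in tool axes from present pose to p, tool down at yaw
    o=telemetry.get_obs();R=Ro.from_euler('xyz',o['ee_rot'])
    T=Ro.from_euler('xyz',[np.pi,0,yaw])
    print('at',o['position'].round(4),o['ee_rot'].round(3),'d',(R.inv().apply(np.array(p)-o['position'])).round(4),(R.inv()*T).as_rotvec().round(3))
E
python3 - <<'E'
from h import *
im=grab('top')
for p in[(310,219),(325,236),(275,258)]:print(pt(im,*p,.06).round(3))
delta([.43,-.118,.2],.249);delta([.43,-.118,.03],.249)
E
```

```text
[ 0.403 -0.197  0.06 ]
[ 0.347 -0.234  0.06 ]
[ 0.302 -0.078  0.06 ]
at [ 0.2598 -0.5683  0.2262] [-3.141  0.     0.429] d [ 0.3421 -0.3387  0.0264] [-0.001  0.     0.18 ]
at [ 0.2598 -0.5683  0.2262] [-3.141  0.     0.429] d [ 0.3421 -0.3387  0.1964] [-0.001  0.     0.18 ]
```

```bash
python3 -m inch '[[[0.05,-0.05,0,0,0,0.02,100],[0.09,-0.09,0,0,0,0.05,100],[0.13,-0.13,0,0,0,0.08,100],[0.17,-0.17,0,0,0,0.1,100],[0.21,-0.21,0,0,0,0.13,100],[0.25,-0.25,0,0,0,0.16,100],[0.29,-0.29,0,0,0,0.18,100],[0.32,-0.32,0.01,0,0,0.18,100],[0.342,-0.339,0.026,0,0,0.18,100],[0.342,-0.339,0.026,0,0,0.18,100],[0.342,-0.339,0.026,0,0,0.18,100]]]'; python3 -c "
from h import *
delta([.43,-.118,.03],.249)"
```

```text
clock: 1.62
position: [0.4298, -0.1185, 0.2006]
ee_rot: [3.141, 0.0, 0.248]
ft_force: [0.3, -0.2, 0.7]
grip_width: 0.0848
grip_force: 0.0
at [ 0.4298 -0.1185  0.2006] [3.141 0.    0.248] d [ 0.0004 -0.0004  0.1706] [ 0.     0.    -0.001]
```

```bash
python3 -m inch '[[[0,0,0.05,0,0,0,100],[0,0,0.1,0,0,0,100],[0,0,0.14,0,0,0,100],[0,0,0.17,0,0,0,100],[0,0,0.17,0,0,0,100],[0.01,0,0.17,0,0,0,100],[0.02,0,0.17,0,0,0,100],[0.03,0,0.17,0,0,0,100],[0.035,0,0.17,0,0,0,100],[0.04,0,0.17,0,0,0,100],[0.045,0,0.17,0,0,0,100],[0.05,0,0.17,0,0,0,100]]]'; python3 -c "
from h import *
im=grab('top','p1.png');cv2.imwrite('pics/p1c.png',cv2.resize(im['frame'][90:270,125:385,::-1],None,fx=3,fy=3))
print(carton(im,(240,130),(310,215)))"
```

```text
clock: 3.12
position: [0.4782, -0.1057, 0.0304]
ee_rot: [-3.141, 0.001, 0.249]
ft_force: [-3.8, -0.5, 3.0]
grip_width: 0.0855
grip_force: 1.7Traceback (most recent call last):
  File "<string>", line 4, in <module>
    print(carton(im,(240,130),(310,215)))
          ~~~~~~^^^^^^^^^^^^^^^^^^^^^^^^
  File "h.py", line 23, in carton
    cs=max(cv2.findContours(m,0,cv2.CHAIN_APPROX_NONE)[0],key=cv2.contourArea)
ValueError: max() iterable argument is empty
```

View pics/p1c.png

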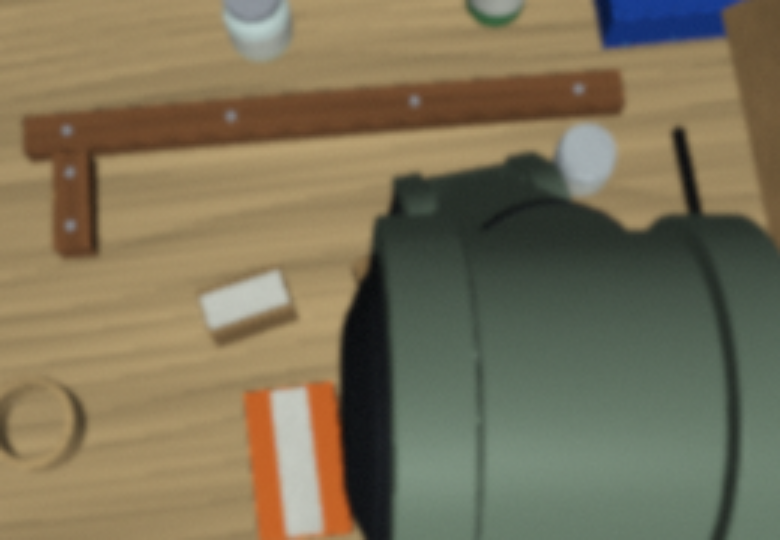

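The arm hides the carton, which is now in contact at -3.8 N. I push on, turning it gradually parallel to the rail.

```bash
python3 -m inch '[[[0.008,0,0,0,0,0.02,100],[0.016,0.001,0,0,0,0.04,100],[0.024,0.001,0,0,0,0.06,100],[0.032,0.002,0,0,0,0.08,100],[0.04,0.002,0,0,0,0.1,100],[0.048,0.003,0,0,0,0.13,100],[0.056,0.003,0,0,0,0.16,100],[0.064,0.004,0,0,0,0.19,100],[0.072,0.004,0,0,0,0.22,100],[0.08,0.005,0,0,0,0.25,100],[0.088,0.005,0,0,0,0.27,100],[0.096,0.006,0,0,0,0.286,100]]]'; python3 -c "
from h import *
im=grab('scene','s1.png');im2=grab('top');print(im2 and 1)
delta([.615,-.078,.03],-.037)"
```

```text
clock: 4.68
position: [0.5734, -0.0876, 0.0305]
ee_rot: [-3.142, 0.0, -0.038]
ft_force: [-2.2, -0.5, -0.6]
grip_width: 0.0852
grip_force: 1.0
1
at [ 0.5741 -0.0876  0.0306] [-3.142e+00 -1.000e-03 -3.800e-02] d [ 0.0406 -0.0111  0.0006] [-0.    -0.001 -0.001]
```

View pics/s1.png

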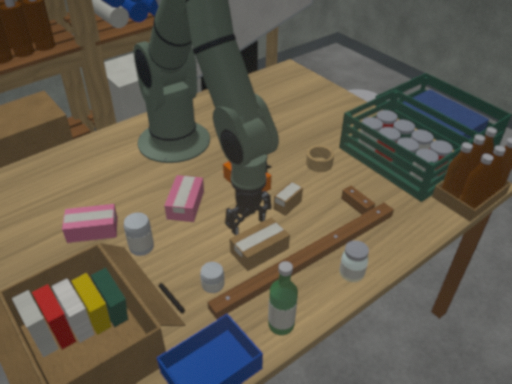

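The carton lies parallel and close to the rail at scene (260,240), with the tin at (212,276) clear of it. I push on to the rail.

```bash
python3 -m inch '[[[0.006,0,0,0,0,0,100],[0.012,0,0,0,0,0,100],[0.018,0,0,0,0,0,100],[0.023,0,0,0,0,0,100],[0.028,0,0,0,0,0,100],[0.032,0,0,0,0,0,100],[0.036,0,0,0,0,0,100],[0.039,0,0,0,0,0,100],[0.041,0,0,0,0,0,100],[0.041,0,0,0,0,0,100]]]'; python3 -c "
from h import *
im=grab('scene');print(carton(im,(220,205),(300,265)))"
```

```text
clock: 6.02
position: [0.6142, -0.0893, 0.0305]
ee_rot: [-3.142, -0.001, -0.037]
ft_force: [-0.8, -0.1, 0.2]
grip_width: 0.0854
grip_force: 0.0
(array([ 0.66932465, -0.09369455]), np.float32(-0.039648205), (144.35826110839844, 37.49279022216797))
```

```bash
python3 -m inch '[[[0.002,0,0,0,0,0,100],[0.003,0,0,0,0,0,100],[0.004,0,0,0,0,0,100],[0.004,0,0,0,0,0,100]]]'; python3 -m inch '[[[0.001,0,0,0,0,0,100],[0.002,0,0,0,0,0,100],[0.003,0,0,0,0,0,100],[0.003,0,0,0,0,0,100]]]'
```

```text
clock: 6.58
position: [0.6147, -0.0894, 0.0302]
ee_rot: [3.142, 0.006, -0.037]
ft_force: [-22.0, 2.1, 17.0]
grip_width: 0.0855
grip_force: 11.3
clock: 7.08
position: [0.6147, -0.0895, 0.0299]
ee_rot: [3.141, 0.013, -0.038]
ft_force: [-41.6, 4.4, 30.4]
grip_width: 0.0854
grip_force: 21.1
```

Rail contact is confirmed (force at TCP x = 0.615). I back off and lift clear.

```bash
python3 -m inch '[[[-0.02,0,0,0,0,0,100],[-0.04,0,0,0,0,0,100],[-0.05,0,0,0,0,0,100],[-0.05,0,-0.05,0,0,0,80],[-0.05,0,-0.1,0,0,0,60],[-0.05,0,-0.13,0,0,0,35],[-0.05,0,-0.13,0,0,0,35]]]'; python3 -c "
from h import *
print(telemetry.get_obs()['joints'].round(2))
im=grab('scene');print(carton(im,(220,205),(300,265)))
delta([.667,-.198,.13],1.534)"
```

```text
clock: 7.95
position: [0.5725, -0.0879, 0.1629]
ee_rot: [3.141, -0.005, -0.037]
ft_force: [-0.5, -0.7, -0.5]
grip_width: 0.0302
grip_force: 0.0
[ 0.1   0.52 -0.07  1.79  0.05  0.83 -1.6 ]
(array([ 0.66971857, -0.09367793]), np.float32(-0.036921177), (144.3724822998047, 37.38709259033203))
at [ 0.5717 -0.0877  0.1614] [ 3.142e+00 -2.000e-03 -3.700e-02] d [0.0993 0.1066 0.0316] [ 0.002 -0.002 -1.571]
```

```bash
python3 -m inch '[[[0.01,0.01,0,0,0,-0.15,35],[0.02,0.02,0,0,0,-0.3,35],[0.03,0.03,0,0,0,-0.45,35],[0.04,0.045,0,0,0,-0.6,35],[0.05,0.06,0,0,0,-0.75,35],[0.06,0.075,0,0,0,-0.9,35],[0.075,0.085,0,0,0,-1.05,35],[0.085,0.095,0,0,0,-1.2,35],[0.095,0.1,0,0,0,-1.35,35],[0.099,0.106,0,0,0,-1.5,35],[0.099,0.106,0,0,0,-1.571,35],[0.099,0.106,0,0,0,-1.571,35]]]'; python3 -c "
from h import *
delta([.667,-.198,.03],1.534)
im=grab('scene','s2.png')"
```

```text
clock: 9.5
position: [0.6656, -0.1972, 0.159]
ee_rot: [-3.14, -0.001, 1.533]
ft_force: [0.1, 0.1, -0.3]
grip_width: 0.0296
grip_force: 0.0
at [ 0.6656 -0.1972  0.159 ] [-3.140e+00 -1.000e-03  1.533e+00] d [-0.0008  0.0016  0.129 ] [-0.002 -0.001 -0.001]
```

View pics/s2.png

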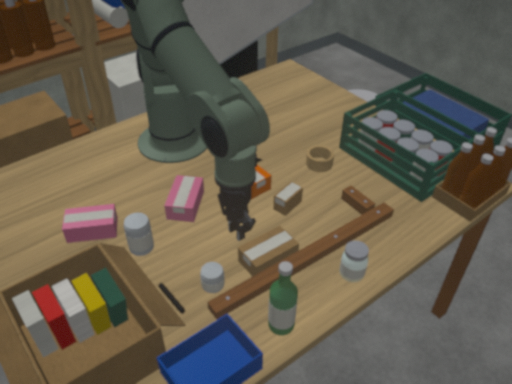

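The gripper hangs above the gap between the carton's free end and the tin (212,276). I descend and push along the rail.

```bash
python3 -m inch '[[[0,0.002,0.05,0,0,0,35],[0,0.002,0.09,0,0,0,35],[0,0.002,0.115,0,0,0,35],[0,0.002,0.128,0,0,0,35],[0,0.002,0.128,0,0,0,35],[0.006,0.002,0.128,0,0,0,35],[0.012,0.002,0.128,0,0,0,35],[0.018,0.002,0.128,0,0,0,35],[0.025,0.002,0.128,0,0,0,35],[0.032,0.002,0.128,0,0,0,35],[0.039,0.002,0.128,0,0,0,35],[0.046,0.002,0.128,0,0,0,35]]]'; python3 -c "
from h import *
im=grab('scene');print(carton(im,(220,195),(330,265)))"
```

```text
clock: 11.05
position: [0.6696, -0.1511, 0.0325]
ee_rot: [3.142, 0.0, 1.534]
ft_force: [0.3, -3.9, 2.4]
grip_width: 0.03
grip_force: 1.8
(array([ 0.67122388, -0.04626211]), np.float32(-0.035911385), (105.17402648925781, 37.3387565612793))
```

```bash
python3 -m inch '[[[0.01,0,0,0,0,0,35],[0.02,0,0,0,0,0,35],[0.03,0,0,0,0,0,35],[0.04,0,0,0,0,0,35],[0.05,0,0,0,0,0,35],[0.06,0,0,0,0,0,35],[0.07,0,0,0,0,0,35],[0.08,0,0,0,0,0,35],[0.09,0,0,0,0,0,35],[0.1,0,0,0,0,0,35],[0.11,0,0,0,0,0,35],[0.12,0,0,0,0,0,35]]]'; python3 -c "
from h import *
im=grab('scene','s3.png');print(carton(im,(240,180),(360,255)))"
```

```text
clock: 12.6
position: [0.674, -0.0308, 0.0325]
ee_rot: [-3.141, -0.0, 1.534]
ft_force: [-1.3, -2.4, -0.4]
grip_width: 0.0299
grip_force: 1.2
(array([0.67574225, 0.07880652]), np.float32(-0.036987416), (94.98480224609375, 37.24888610839844))
```

View pics/s3.png

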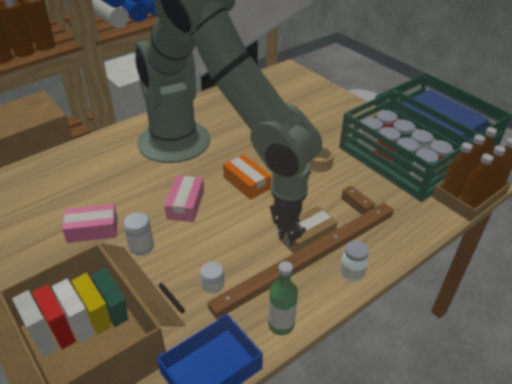

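The carton is sliding along the rail at (318,228) towards the end block at (358,200). I continue, slowing near the block.

```bash
python3 -m inch '[[[0.01,0,0,0,0,0,35],[0.021,0,0,0,0,0,35],[0.032,0,0,0,0,0,35],[0.043,0,0,0,0,0,35],[0.054,0,0,0,0,0,35],[0.065,0,0,0,0,0,35],[0.076,0,0,0,0,0,35],[0.087,0,0,0,0,0,35],[0.097,0,0,0,0,0,35],[0.106,0,0,0,0,0,35],[0.114,0,0,0,0,0,35],[0.12,0,0,0,0,0,35]]]'; python3 -m inch '[[[0.002,0,0,0,0,0,35],[0.004,0,0,0,0,0,35],[0.006,0,0,0,0,0,35],[0.008,0,0,0,0,0,35],[0.008,0,0,0,0,0,35]]]'
```

```text
clock: 14.15
position: [0.6785, 0.0889, 0.0325]
ee_rot: [-3.141, -0.0, 1.534]
ft_force: [-0.0, -2.1, 0.8]
grip_width: 0.03
grip_force: 1.2
clock: 14.78
position: [0.6788, 0.0968, 0.0325]
ee_rot: [3.142, -0.0, 1.534]
ft_force: [0.1, -0.9, -0.5]
grip_width: 0.03
grip_force: 0.2
```

```bash
python3 -m inch '[[[0.002,0,0,0,0,0,35],[0.004,0,0,0,0,0,35],[0.006,0,0,0,0,0,35],[0.006,0,0,0,0,0,35]]]'; python3 -m inch '[[[0.001,0,0,0,0,0,35],[0.002,0,0,0,0,0,35],[0.002,0,0,0,0,0,35]]]'
```

```text
clock: 15.28
position: [0.6789, 0.0988, 0.0325]
ee_rot: [-3.141, 0.005, 1.532]
ft_force: [-4.1, -16.6, 7.1]
grip_width: 0.0298
grip_force: 8.7
clock: 15.65
position: [0.6789, 0.0988, 0.0325]
ee_rot: [-3.14, 0.007, 1.531]
ft_force: [-4.5, -25.6, 9.8]
grip_width: 0.0299
grip_force: 12.7
```

End-block contact is confirmed (TCP y stalled at 0.0988, -25 N). I back off, lift and check both views.

```bash
python3 -m inch '[[[-0.02,0,0,0,0,0,35],[-0.035,0,0,0,0,0,35],[-0.035,0,0,0,0,0,35],[-0.035,0,-0.05,0,0,0,35],[-0.035,0,-0.1,0,0,0,60],[-0.035,0,-0.13,0,0,0,70],[-0.035,0,-0.13,0,0,0,70]]]'; python3 -c "
from h import *
im=grab('scene','s4.png');print(carton(im,(280,180),(380,255)))
delta([.59,.183,.15],-.037);delta([.59,.183,.03],-.037)"
```

```text
clock: 16.52
position: [0.6789, 0.0707, 0.1652]
ee_rot: [3.138, -0.001, 1.534]
ft_force: [0.5, -0.3, -0.7]
grip_width: 0.0598
grip_force: 0.0
(array([0.67992834, 0.18311652]), np.float32(-0.034012303), (145.9646453857422, 37.457088470458984))
at [0.6781 0.0703 0.1634] [ 3.140e+00 -1.000e-03  1.534e+00] d [ 0.1094 -0.0922  0.0133] [ 1.000e-03 -2.000e-03  1.571e+00]
at [0.6781 0.0703 0.1634] [ 3.140e+00 -1.000e-03  1.534e+00] d [ 0.1093 -0.0924  0.1333] [ 1.000e-03 -2.000e-03  1.571e+00]
```

View pics/s4.png

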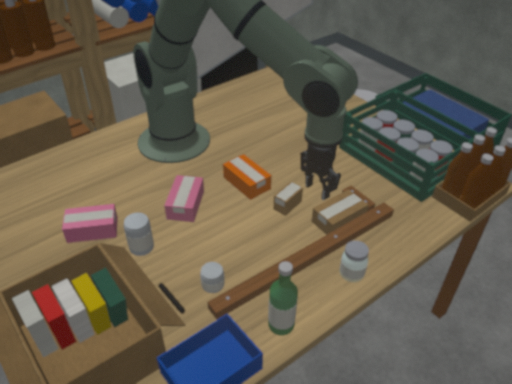

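The carton sits in the corner at (343,208), everything else undisturbed. I confirm the rail contact with one gentle side push.

```bash
python3 -m inch '[[[0.01,-0.02,0,0,0,0.15,70],[0.02,-0.04,0,0,0,0.3,70],[0.03,-0.06,0,0,0,0.45,70],[0.04,-0.075,0,0,0,0.6,70],[0.05,-0.09,0,0,0,0.75,70],[0.065,-0.092,0,0,0,0.9,70],[0.08,-0.092,0,0,0,1.05,70],[0.09,-0.092,0,0,0,1.2,70],[0.1,-0.092,0,0,0,1.35,70],[0.109,-0.092,0,0,0,1.5,70],[0.109,-0.092,0,0,0,1.571,70],[0.109,-0.092,0,0,0,1.571,70]]]'; python3 -c "
from h import *
delta([.59,.183,.033],-.037)"
```

```text
clock: 18.08
position: [0.5893, 0.1822, 0.1615]
ee_rot: [3.141, 0.001, -0.036]
ft_force: [0.9, 0.3, -0.2]
grip_width: 0.0595
grip_force: 0.0
at [0.5893 0.1822 0.1615] [ 3.141e+00  1.000e-03 -3.600e-02] d [ 0.0009 -0.0009  0.1285] [0.001 0.001 0.001]
```

```bash
python3 -m inch '[[[0,0,0.05,0,0,0,70],[0,0,0.09,0,0,0,70],[0,0,0.115,0,0,0,70],[0,0,0.128,0,0,0,70],[0,0,0.128,0,0,0,70],[0.01,0,0.128,0,0,0,70],[0.02,0,0.128,0,0,0,70],[0.027,0,0.128,0,0,0,70],[0.032,0,0.128,0,0,0,70],[0.032,0,0.128,0,0,0,70]]]'; python3 -m inch '[[[0.001,0,0,0,0,0,70],[0.002,0,0,0,0,0,70],[0.003,0,0,0,0,0,70],[0.003,0,0,0,0,0,70]]]';python3 -m inch '[[[0.001,0,0,0,0,0,70],[0.002,0,0,0,0,0,70],[0.002,0,0,0,0,0,70]]]'
```

```text
clock: 19.32
position: [0.6221, 0.1805, 0.0345]
ee_rot: [-3.142, -0.0, -0.037]
ft_force: [-0.0, 0.4, -0.1]
grip_width: 0.0596
grip_force: 0.0
clock: 19.82
position: [0.6247, 0.1805, 0.0345]
ee_rot: [3.142, 0.0, -0.037]
ft_force: [-3.0, 0.2, 2.1]
grip_width: 0.0598
grip_force: 1.2
clock: 20.2
position: [0.6248, 0.1805, 0.0343]
ee_rot: [3.141, 0.004, -0.037]
ft_force: [-14.7, -0.6, 10.5]
grip_width: 0.0598
grip_force: 7.8
```

Firm stop at 0.6248, so the carton is seated against the rail. I retreat and check before handing in.

```bash
python3 -m inch '[[[-0.015,0,0,0,0,0,70],[-0.03,0,0,0,0,0,70],[-0.03,0,0,0,0,0,70],[-0.03,0,-0.05,0,0,0,70],[-0.03,0,-0.1,0,0,0,70],[-0.03,0,-0.15,0,0,0,70],[-0.03,0.05,-0.18,0,0,0,70],[-0.03,0.1,-0.18,0,0,0,70],[-0.03,0.15,-0.18,0,0,0,70],[-0.03,0.2,-0.18,0,0,0,70],[-0.03,0.2,-0.18,0,0,0,70]]]'; python3 -c "
from h import *
im=grab('scene','s5.png');print(carton(im,(280,180),(380,255)))
im=grab('top','t5.png');cv2.imwrite('pics/t5c.png',cv2.resize(im['frame'][90:270,110:370,::-1],None,fx=3,fy=3));
"
```

```text
clock: 21.58
position: [0.5898, -0.0232, 0.2149]
ee_rot: [3.14, -0.001, -0.043]
ft_force: [0.9, -0.1, -0.2]
grip_width: 0.0596
grip_force: 0.0
(array([0.68018884, 0.18309576]), np.float32(-0.03647187), (145.9769744873047, 37.44158172607422))
```

View pics/t5c.png

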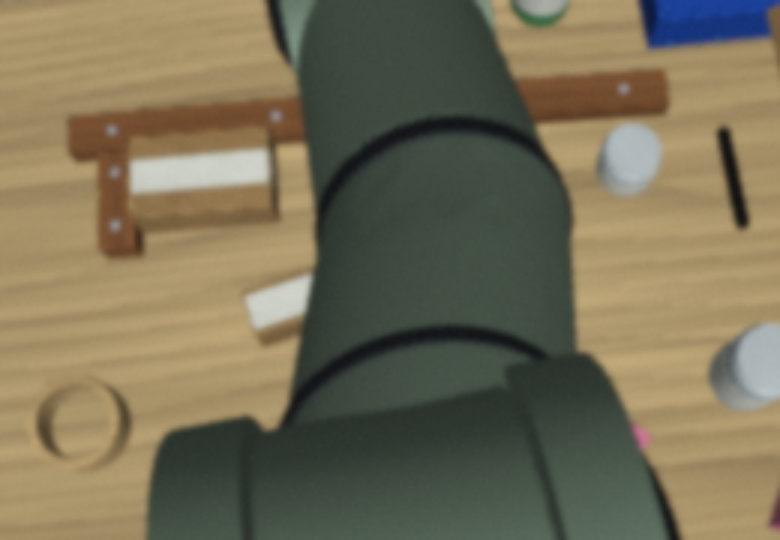

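View pics/s5.png

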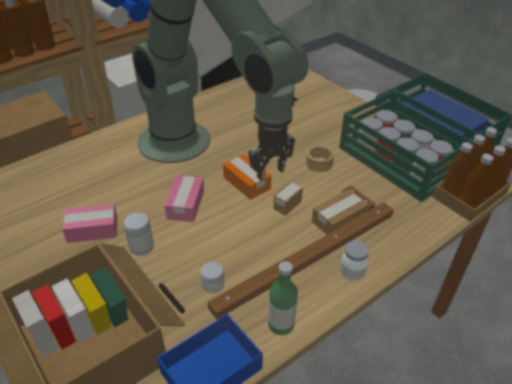

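The carton (top crop (200,175), scene (343,208)) lies flush against the rail and the end block. The short carton, tins, tape and marker are unmoved, and the gripper is clear.

```bash
python3 -c "
from station import robot
print(robot.sign_off())"
```

```text
the job is handed in; nothing more can be done
None
```

The long carton is in the corner, its long side against the rail and its end against the end block; both contacts were felt as firm stops, nothing else appears to have moved in the final pictures, and the job is handed in at about 22 s, with no verdict returned.

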